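# Set the seating screw of the bench screw press

### The arm

A 6-joint arm with a two-finger parallel gripper is mounted at the origin on a cart in front of the work surface, level with it; the furniture and walls round the work are solid. World frame = base frame: x ahead of the robot, y to its left, z up, the work surface at z = 0. Lengths are in m, angles in rad, forces in N, time in s.
With the tool pointing down it reaches from about 0.375 to 0.75 m from the base axis. Payload 9 kg.
Tool frame: the origin (TCP) lies between the finger pads; the fingertips stand 14 mm ahead of it and the grasp point (between the pads) lies 5 mm behind it (r.nose_length is the distance from the TCP to the fingertips, in m); z points along the fingers, y is the line along which they close (so a half turn about z gives the same grasp; the last joint's range is limited). The gripper opens to 85 mm and grips with 20 to 120 N. Pads are 22 mm wide; open, the fingers measure 114 mm over their backs; the gripper's body (76 mm by 85 mm) begins 54 mm behind the grasp point. The pads swing forward as they close: fully open they stand 13 mm farther back than shut.
Start: joints at [-1.427, 0.104, 0.097, 1.564, 0, 1.353], TCP at [0.212, -0.561, 0.245] pointing down, gripper open.
Joint ranges: [-2.99, 2.99], [-0.84, 1.86], [-1.1, 1.16], [-1.84, 2.11], [-1.51, 1.56], [-3.14, 3.14]. Speed limits (rad/s): [2.22, 2.22, 2.57, 3.14, 3.14, 3.14].

### API

Orientations are given as [roll, pitch, yaw] about the fixed x, y, z axes, in that order (R = Rz(yaw) Ry(pitch) Rx(roll)).
In Python, from station import r gives the robot as it stands.
- The arm moves only by the tool send_rows, never from a script. Its argument "increments" is text: rows parted by semicolons, each of 5 numbers parted by spaces: the shift along the world's x, y, z in m, then the turn about the world's z in degrees, then the finger opening in m, from 0 to 0.0854. A call has 1 to 8 rows; each row is the pose to reach, as a shift and turn from the pose commanded when the call began; what a row does not reach only later rows make up. A row lasts 1/12 s, in which the tool goes at most 41.7 mm and 7.16 degrees, less where a joint would pass 70% of its speed; a pose out of reach is approached as far as the arm can. A call with a gripper value outside its range is refused whole. The fingers move at their own pace and stop on an object; the grip force is fixed at half the most. Time passes only in rows, so rows that repeat a pose let the fingers close. It gives the time, the measured TCP pose, the force, the opening and the grip force at its end, in the units of the state.
- r.get_state(): the state, without advancing time (a new reading comes with each control period).
- r.read_camera(name): name is "scene" or "side" or "wrist"; returns (picture, depth): 384x512x3 uint8, blue, green, red; 384x512 float32, m along the optical axis (not along the pixel's ray), 0 where there is no reading.
- r.get_calibration(name): a dict with "mtx" (3x3 intrinsics, pixels), "R" (3x3) and "t" (3): a world point X has camera coordinates R X + t. Camera axes: x right, y down, z forward; pixel columns grow to the right and rows downward; lengths in m; the calibration is good to about 2 mm. A picture is of the moment at which its call begins: read the wrist's pose just before it. get_calibration takes no time and is no camera call; for the wrist camera it gives the pose at the moment of the call.
- r.hand_in(): hands the job in; it is judged then, once.
The state is a dict: "clock": time; "joint_positions": joint angles; "qd": joint speeds; "tau": joint torques, N m; "position": TCP position; "eef_rot": TCP orientation; "contact_force": force on the tool from outside, world axes, zero at the start; "wrist_torque": the same for the moment, N m; "width": finger opening in m; "grip_force": force on a finger pad.
Only numpy, scipy, OpenCV 4.12 (cv2) and the standard library are available. Lean on these libraries where they do the work, as an engineer would, in place of code of your own. Each camera call takes 0.05 s, during which the arm holds its last target. There are 200 camera calls.

### The job

Slide the carriage with the consolidation ring and steel cap by its knob all the way into the bench screw press, up to the stop under the screw. Then turn the wing-headed thumbscrew clockwise until it seats on the steel cap, back it off a quarter turn so the cap is free of load, and finish while still gripping the wing and holding it there, so that a colleague can do up the brass lock nut below it. The cap must stay standing in the ring, and the hex key, tin and brass weight lying about must be left alone.

Things in the scene. Friction and masses are not known exactly. Their poses are not given: they have to be found in the camera images.
- press: Fixed grey C-frame screw press, base 166 x 250 x 12 mm. Origin on the worktop under the vertical screw axis; column at +x; its arm spans the slideway at z 88 to 122 mm (54 mm wide; brass lock nut on top to 129). Slideway along y, floor z = 12 mm, between two lipped rails (x = +-42 to +-62 mm, tops at 26 mm) over the carriage; mouth at +y (rails end at y = 170 mm), steel stop at the -y end.
- carriage: Loose aluminium plate 96 x 190 x 8 mm in the slideway, 2 mm play, axes along the press's; origin on its underside below the ring's middle. Starts 75 to 105 mm out along the press's +y; home against the stop when its origin is at y = 0 of the press. Fixed on it are the steel consolidation ring (70 mm across, 25 high) and in it a steel dummy disc 18 mm high. It slides with a few newtons.
- carriage_knob (a point): Middle of the black upright cylindrical pull knob at the carriage's outer end, 24 mm across and 28 mm high, on the carriage at y = 122 mm, 42 mm above the plate's underside. It can be gripped from above in any yaw.
- steel_cap: Turned steel loading cap, 44 mm across, 32 mm high, with a raised 24 mm boss; it stands loose on the dummy disc inside the ring (6 mm play); origin at the centre of its underside, its top 70 mm above the worktop.
- screw_foot: Steel swivel foot at the lower end of the press screw, 18 mm across; origin at the centre of its lower face; it rises and falls with the screw but does not turn. With it go the screw and its wing.
- thumbscrew (a joint): Angle of the press screw, rad: 0 when its foot is hard on the steel cap and it turns no further; grows as it is backed off, anticlockwise from above (the screw rises 8 mm a full turn). Starts at 2.4 to 4.0. Turning takes about 0.06 N m; it stays where left.
- wing (a point): Middle of the wing head, on the screw axis, 168 mm above the worktop when seated; turns with the screw. The wing is an upright flat dark steel bar, 67 mm long (point x), 12 mm thick (point y), about 26 mm high; a 22 mm round collar lies 14 to 25 mm below this point, the lock nut 38 mm below (seated). Grip it from above across the 12 mm, closing along point y.
- hex_key: Bystander: black L-shaped hex key, 93 x 31 x 7 mm, lying on the worktop; origin at its middle.
- moisture_tin: Bystander: round aluminium tin, 54 mm across, 32 mm high; origin under its centre.
- brass_weight: Bystander: brass weight with a knob, 30 mm across, 40 mm high; origin under its centre.
There are look-alikes about, which are no part of the job. What is shaped like the steel_cap but red is not meant.

How it is judged:
On the way, in this order (a step that is already met when the one before it is completed fails the run):
1. the carriage is home under the screw, with the cap below the foot (y of carriage in the frame of press below 0.005 m and horizontal distance between steel_cap and screw_foot below 0.012 m and value of joint thumbscrew above 1 rad), for 0.2 s.
2. the thumbscrew is seated on the cap (value of joint thumbscrew below 0.12 rad and contact force between screw_foot and steel_cap above 1 N), for 0.1 s.
At the end, for the whole second after the job is handed in: The screw stands a quarter turn (within 20 degrees) back from its seat, gripped with over 10 N; its foot is off the cap; the carriage is within 6 mm of its stop and the cap upright within 12 mm of the screw axis (value of joint thumbscrew between 1.22 and 1.92 rad and contact force between the fingers and screw_foot above 10 N and contact force between screw_foot and steel_cap below 0.2 N and y of carriage in the frame of press below 0.006 m and horizontal distance between steel_cap and screw_foot below 0.012 m and angle between steel_cap's own z axis and vertical below 0.05 rad); the arm keeps its last pose, push and grip.
It fails at once if the cap is tipped over or knocked out of the ring (angle between steel_cap's own z axis and vertical above 0.4 rad or horizontal distance between steel_cap and carriage above 0.03 m).
It fails at once if a bystander is moved (distance of any of hex_key, moisture_tin, brass_weight from where it was at the start of the episode above 0.03 m).
It also fails if it takes over 64 s, if anything falls off the work surface, if the arm or the gripper's body presses on something with over 40 N, if the wrist force passes 120 N, or if a joint passes its speed limit or range.

## Working session

There is one attempt and no reset: what is moved stays moved. The work goes in short steps, Python scripts to look and compute and a tool call to move; the robot and the scene stay as the last step left them, time stands still between calls to the robot, and variables do not carry over. Pictures are saved under pics/ and viewed, at most 10 in all, crops included, and the job is handed in when it is done.

Besides the shell and the picture viewer there is one more tool, called after "Call:" by a JSON object that holds its "api" and its "payload". send_rows: Moves the arm, as the interface text tells. Its arguments: {"type":"object","properties":{"increments":{"type":"string"}},"required":["increments"]}

```bash
mkdir -p pics
cat > h.py <<'E'
import numpy as np, cv2
from station import r
def snap(n,f):
    c=r.get_calibration(n); p,d=r.read_camera(n); cv2.imwrite(f'pics/{f}.png',p); np.savez(f'pics/{f}.npz',p=p,d=d,K=c['mtx'],R=c['R'],t=c['t']); return p,d,c
def load(f):
    z=np.load(f'pics/{f}.npz'); return z['p'],z['d'],dict(mtx=z['K'],R=z['R'],t=z['t'])
def ray(c,u,v,z):
    R=np.array(c['R']);t=np.array(c['t']).ravel();o=-R.T@t
    d=R.T@np.linalg.inv(c['mtx'])@np.array([u,v,1.]); return o+d*(z-o[2])/d[2]
def cloud(d,c):
    v,u=np.mgrid[:d.shape[0],:d.shape[1]]
    P=np.stack([u,v,np.ones_like(u)],-1)@np.linalg.inv(c['mtx']).T*d[...,None]
    return (P-np.array(c['t']).ravel())@np.array(c['R'])
E
python3 - <<'E'
from h import *
a=snap('scene','scene')[0];b=snap('side','side')[0]
cv2.imwrite('pics/both.png',np.vstack([a,b])[:, :]) 
s=r.get_state();print(s['clock'],s['position'],s['eef_rot'],s['width'],r.nose_length)
E
```

```text
0.1 [ 0.21233834 -0.56085218  0.24458159] [-3.14035521e+00 -2.67562312e-04  3.61793202e-01] 0.08515763539400178 0.014
```

View pics/scene.png

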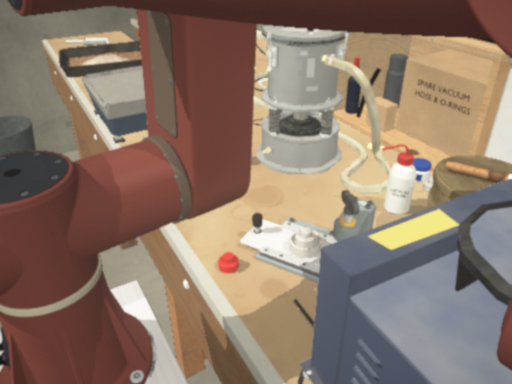

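View pics/side.png

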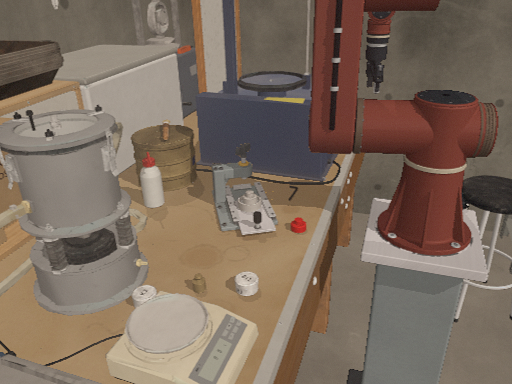

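Scene view: the black knob is at (257,219), the ring and cap at (303,240), the wing at (347,200), the red decoy cap at (228,262) and the hex key at (303,312). Side view: the knob is at (257,217), the cap at (248,200), the wing at (243,153), the red decoy at (299,226), the tins at (247,284) and (144,295), and the weight at (199,284). The knob and the steel-grey cap on the carriage fit the description; the red cap does not. One close crop checks this.

Run:
```python
from h import *
a,da,ca=load('scene');b,db,cb=load('side')
x=cv2.resize(a[170:300,225:385],None,fx=4.9,fy=4.5,interpolation=2)[:300*2]
y=cv2.resize(b[130:245,190:320],None,fx=5,fy=5,interpolation=2)
x=cv2.resize(a[180:290,230:380],(400,293),interpolation=2);y=cv2.resize(b[135:245,200:320],(400,367),interpolation=2)
cv2.imwrite('pics/crop.png',np.hstack([cv2.copyMakeBorder(x,0,74,0,0,0),y]))
for n,f in(('scene',(a,da,ca)),('side',(b,db,cb))):
    C=cloud(f[1],f[2]);p=f[0]
    pts={'scene':[(257,219),(262,237),(303,240),(303,231),(347,200),(345,230),(228,262)],'side':[(257,217),(250,228),(248,200),(248,193),(243,153),(240,165),(222,190),(299,226)]}[n]
    for u,v in pts: print(n,u,v,C[v,u].round(3),p[v,u])
    print('o',(-f[2]['R'].T@np.ravel(f[2]['t'])).round(3))
```

```text
scene 257 219 [0.43  0.14  0.064] [61 68 75]
scene 262 237 [0.435 0.127 0.019] [246 249 251]
scene 303 240 [ 0.026 -0.576  0.662] [229 241 244]
scene 303 231 [0.489 0.044 0.07 ] [227 239 243]
scene 347 200 [ 0.534 -0.032  0.179] [77 83 86]
scene 345 230 [ 0.521 -0.05   0.123] [138 145 140]
scene 228 262 [0.328 0.087 0.022] [ 68  77 215]
o [ 0.026 -0.576  0.662]
side 257 217 [0.432 0.162 0.059] [48 54 61]
side 250 228 [0.455 0.16  0.018] [169 177 188]
side 248 200 [0.493 0.067 0.053] [135 148 160]
side 248 193 [0.496 0.055 0.07 ] [153 166 179]
side 243 153 [ 0.538 -0.026  0.161] [60 60 64]
side 240 165 [ 0.544 -0.011  0.127] [ 63 108 135]
side 222 190 [0.59  0.033 0.056] [120 127 127]
side 299 226 [0.325 0.115 0.021] [ 39  47 183]
o [0.091 1.139 0.667]
```

View pics/crop.png

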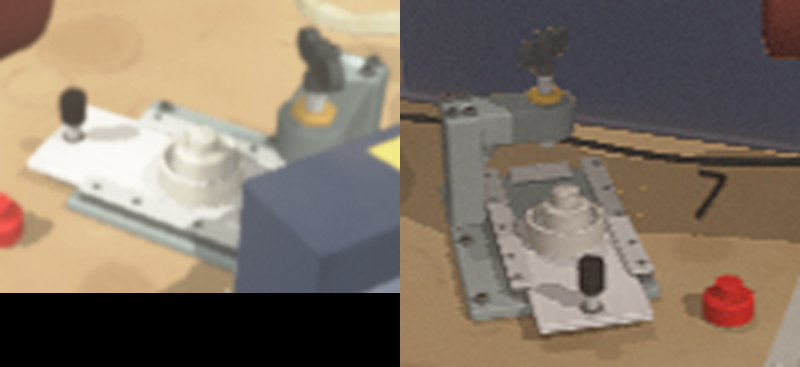

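The crop shows the carriage with its knob and the grey cap in the ring. The press arm carries the brass nut with the dark wing above it. The red decoy and the hex key lie to the right. Now I measure these from the depth data.

Run:
```python
from h import *
W=[];
for n in('scene','side'):
    p,d,c=load(n);C=cloud(d,c);hsv=cv2.cvtColor(p,cv2.COLOR_BGR2HSV);H,S,V=cv2.split(hsv)
    x,y,z=C[...,0],C[...,1],C[...,2];ok=d>0
    near=lambda cx,cy,rr:ok&(np.hypot(x-cx,y-cy)<rr)
    def rep(l,m):
        q=C[m];print(n,l,len(q),q.mean(0).round(4) if len(q) else '',q.min(0).round(3) if len(q) else '',q.max(0).round(3) if len(q) else '')
        return q
    rep('knob',near(.435,.15,.03)&(V<110)&(z>.038)&(z<.075))
    rep('nut',near(.54,-.02,.05)&(H>8)&(H<28)&(S>110)&(z>.11)&(z<.135))
    rep('boss',near(.4925,.05,.03)&(z>.066)&(z<.078))
    q=rep('wing',near(.54,-.028,.06)&(z>.152)&(z<.2));W.append(q)
    rep('col',near(.54,-.028,.06)&(z>.130)&(z<.152))
    rep('box',ok&(H>100)&(H<130)&(S>50)&(x>.2)&(x<.9)&(y<0)&(y>-.5)&(z>.03)&(z<.5))
    # box in grid
    m=ok&(x>.35)&(x<.75)&(y<.0)&(y>-.45)&(z>.14)
    h=[C[m&(x>a)&(x<=a+.05)] for a in np.arange(.35,.75,.05)]
    print([(round(float(k[:,1].max()),3)) for k in h if len(k)])
    if len(q):
        a=q[:,:2]-q[:,:2].mean(0);e,v=np.linalg.eigh(a.T@a/len(a));print('pca',np.sqrt(e)*1000,np.degrees(np.arctan2(v[1,1],v[0,1])))
```

```text
scene knob 100 [0.4321 0.1448 0.0578] [0.424 0.138 0.041] [0.443 0.159 0.068]
scene nut 74 [ 0.5349 -0.0393  0.1285] [ 0.525 -0.05   0.122] [ 0.552 -0.022  0.132]
scene boss 75 [0.4955 0.0427 0.0701] [0.483 0.032 0.066] [0.51  0.056 0.073]
scene wing 310 [ 0.5362 -0.0378  0.1766] [ 0.526 -0.065  0.152] [ 0.553 -0.003  0.19 ]
scene col 86 [ 0.5376 -0.0359  0.1377] [ 0.526 -0.046  0.13 ] [ 0.553 -0.018  0.152]
scene box 3159 [ 0.3282 -0.321   0.1856] [ 0.323 -0.408  0.048] [ 0.337 -0.232  0.259]
[-0.209, -0.211, -0.213, -0.003, -0.009, -0.218, -0.219, -0.221]
pca [ 3.78700744 17.58374564] 75.57525012700397
side knob 80 [0.4338 0.1593 0.0564] [0.424 0.142 0.038] [0.445 0.167 0.068]
side nut 33 [ 0.5377 -0.0234  0.128 ] [ 0.527 -0.038  0.124] [ 0.553 -0.011  0.131]
side boss 32 [0.4963 0.0489 0.0697] [0.486 0.034 0.066] [0.508 0.062 0.072]
side wing 151 [ 0.54   -0.0238  0.1738] [ 0.528 -0.06   0.152] [0.556 0.006 0.19 ]
side col 31 [ 0.5405 -0.025   0.1402] [ 0.533 -0.038  0.13 ] [ 0.553 -0.018  0.152]
side box 30 [ 0.4916 -0.2082  0.2001] [ 0.341 -0.225  0.045] [ 0.759 -0.113  0.274]
[-0.201, -0.202, -0.205, -0.002, -0.0, -0.208, -0.21, -0.214]
pca [ 3.64239101 17.81619027] 70.79292694366428
```

Run:
```python
from h import *
for n in('scene','side'):
    p,d,c=load(n);C=cloud(d,c);x,y,z=np.moveaxis(C,-1,0)
    for x0 in(.2,.3,.4,.5):
        print(n,x0,[round(float(z[(d>0)&(x>x0)&(x<x0+.1)&(y>y0)&(y<y0+.1)&(z<.55)].max(initial=0)),3) for y0 in(-.6,-.5,-.4,-.3,-.2,-.1,0,.1,.2)])
```

```text
scene 0.2 [0.0, 0.0, 0.0, 0.004, 0.005, 0.55, 0.55, 0.005, 0.005]
scene 0.3 [0.0, 0.243, 0.244, 0.274, 0.024, 0.539, 0.037, 0.034, 0.006]
scene 0.4 [0.0, 0.309, 0.311, 0.306, 0.007, 0.03, 0.073, 0.069, 0.005]
scene 0.5 [0.0, 0.0, 0.309, 0.31, 0.0, 0.19, 0.123, 0.029, 0.005]
side 0.2 [0.522, 0.516, 0.042, 0.04, 0.005, 0.005, 0.55, 0.546, 0.004]
side 0.3 [0.0, 0.029, 0.069, 0.274, 0.093, 0.008, 0.55, 0.468, 0.005]
side 0.4 [0.549, 0.31, 0.309, 0.304, 0.023, 0.029, 0.071, 0.068, 0.005]
side 0.5 [0.31, 0.31, 0.303, 0.309, 0.03, 0.19, 0.181, 0.029, 0.005]
```

Call:
{"api": "send_rows", "payload": {"increments": "0 0.02 0.04 7 0.085; 0 0.04 0.08 14 0.085; 0 0.06 0.12 21 0.085; 0 0.08 0.15 28 0.085; 0 0.10 0.18 35 0.085; 0.01 0.13 0.19 42 0.085; 0.02 0.16 0.2 49 0.085; 0.02 0.19 0.2 56 0.085"}}

```text
clock: 0.77
position: [0.2332, -0.3701, 0.447]
eef_rot: [3.14, 0.002, 1.346]
contact_force: [1.2, 0.4, 0.8]
width: 0.0848
grip_force: 0.0
```

Call:
{"api": "send_rows", "payload": {"increments": "0.02 0.03 0 7 0.06; 0.04 0.06 0 14 0.06; 0.06 0.09 0 21 0.06; 0.08 0.12 0 28 0.06; 0.10 0.15 0 35 0.06; 0.12 0.18 0 42 0.06; 0.14 0.21 0 49 0.06; 0.155 0.24 0 56 0.06"}}

```text
clock: 1.43
position: [0.3882, -0.1294, 0.445]
eef_rot: [3.141, -0.0, 2.323]
contact_force: [0.1, -0.6, 1.0]
width: 0.06
grip_force: 0.0
```

Call:
{"api": "send_rows", "payload": {"increments": "0.01 0.035 -0.01 7 0.06; 0.02 0.07 -0.03 14 0.06; 0.03 0.105 -0.06 21 0.06; 0.035 0.14 -0.09 28 0.06; 0.04 0.18 -0.12 35 0.06; 0.045 0.21 -0.15 42 0.06; 0.047 0.24 -0.18 49 0.06; 0.047 0.27 -0.21 56 0.06"}}

```text
clock: 2.1
position: [0.4337, 0.1255, 0.2487]
eef_rot: [3.142, 0.0, -2.983]
contact_force: [0.8, -0.4, -0.2]
width: 0.0599
grip_force: 0.0
```

Call:
{"api": "send_rows", "payload": {"increments": "0 0.004 0 7 0.06; 0 0.007 0 14 0.06; 0 0.01 -0.02 21 0.06; 0 0.012 -0.04 21 0.06; 0 0.012 -0.04 21 0.06; 0 0.012 -0.04 21 0.06"}}

```text
clock: 2.6
position: [0.4331, 0.1358, 0.2096]
eef_rot: [3.14, -0.002, -2.623]
contact_force: [0.1, 0.4, 0.8]
width: 0.0601
grip_force: 0.0
```

Run:
```python
from h import *
print(r.get_state()['position'],r.get_state()['eef_rot'])
p,d,c=snap('wrist','w1');C=cloud(d,c);V=p.max(2);x,y,z=np.moveaxis(C,-1,0)
m=(d>0)&(V<110)&(np.hypot(x-.435,y-.151)<.035)&(z>.06)&(z<.075);print(m.sum(),C[m].mean(0),C[m].min(0),C[m].max(0))
m=(d>0)&(z>.066)&(z<.076)&(V>110)&(np.hypot(x-.495,y-.047)<.03);print('boss',m.sum(),C[m].mean(0) if m.any() else '')
```

```text
[0.4330997  0.13581296 0.20955152] [ 3.14044322e+00 -1.94986376e-03 -2.62338181e+00]
413 [0.43523094 0.15066113 0.06519103] [0.42425683 0.13962535 0.06023333] [0.447993   0.1622944  0.06736863]
boss 417 [0.49584477 0.04521119 0.06945322]
```

View pics/w1.png

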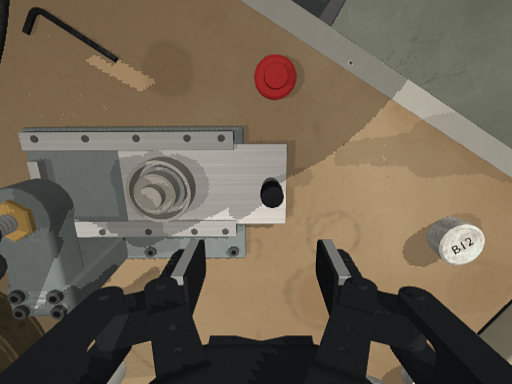

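Wrist view: the knob is at (272,193), and the slideway lies along the closing direction. The cap is in the ring at (152,193). I'll descend and grip.

Call:
{"api": "send_rows", "payload": {"increments": "0.0025 0.0145 -0.03 0 0.06; 0.0025 0.0145 -0.06 0 0.06; 0.0025 0.0145 -0.09 0 0.06; 0.0025 0.0145 -0.12 0 0.06; 0.0025 0.0145 -0.14 0 0.06; 0.0025 0.0145 -0.155 0 0.06; 0.0025 0.0145 -0.16 0 0.06; 0.0025 0.0145 -0.16 0 0.06"}}

```text
clock: 3.32
position: [0.4363, 0.1501, 0.0503]
eef_rot: [3.141, -0.001, -2.624]
contact_force: [-0.0, -0.5, 0.7]
width: 0.0598
grip_force: 0.0
```

Call:
{"api": "send_rows", "payload": {"increments": "0 0 0 0 0.0; 0 0 0 0 0.0; 0 0 0 0 0.0; 0 0 0 0 0.0; 0 0 0 0 0.0; 0 0 0 0 0.0; 0 0 0 0 0; 0 0 0 0 0"}}

```text
clock: 3.98
position: [0.4375, 0.1505, 0.052]
eef_rot: [-3.141, 0.002, -2.623]
contact_force: [-3.1, 0.6, 7.4]
width: 0.0226
grip_force: 58.4
```

Call:
{"api": "send_rows", "payload": {"increments": "0.0015 -0.0026 0 0 0; 0.004 -0.007 0 0 0; 0.007 -0.0121 0 0 0; 0.01 -0.0174 0 0 0; 0.013 -0.0226 0 0 0; 0.016 -0.0278 0 0 0; 0.0185 -0.0322 0 0 0; 0.02 -0.0348 0 0 0"}}

```text
clock: 4.65
position: [0.4573, 0.1163, 0.052]
eef_rot: [3.14, 0.003, -2.622]
contact_force: [-3.8, 7.8, 8.9]
width: 0.0223
grip_force: 58.6
```

Call:
{"api": "send_rows", "payload": {"increments": "0.0025 -0.0043 0 0 0; 0.005 -0.0087 0 0 0; 0.0075 -0.013 0 0 0; 0.01 -0.0174 0 0 0; 0.0125 -0.0217 0 0 0; 0.015 -0.026 0 0 0; 0.017 -0.0295 0 0 0; 0.018 -0.0312 0 0 0"}}

```text
clock: 5.32
position: [0.4752, 0.0851, 0.052]
eef_rot: [3.14, 0.003, -2.622]
contact_force: [-4.4, 8.0, 10.2]
width: 0.0222
grip_force: 58.7
```

Call:
{"api": "send_rows", "payload": {"increments": "0.0015 -0.0026 0 0 0; 0.003 -0.0052 0 0 0; 0.0045 -0.0078 0 0 0; 0.0055 -0.0095 0 0 0; 0.0055 -0.0095 0 0 0"}}

```text
clock: 5.73
position: [0.4807, 0.0755, 0.052]
eef_rot: [3.141, 0.003, -2.622]
contact_force: [-3.8, 5.7, 8.8]
width: 0.0225
grip_force: 58.7
```

Call:
{"api": "send_rows", "payload": {"increments": "0.0005 -0.0009 0 0 0; 0.001 -0.0017 0 0 0; 0.0015 -0.0026 0 0 0; 0.002 -0.0035 0 0 0;0.002 -0.0035 0 0 0"}}

```text
clock: 6.15
position: [0.4816, 0.074, 0.052]
eef_rot: [3.136, 0.003, -2.621]
contact_force: [-9.4, 16.0, 14.6]
width: 0.0221
grip_force: 59.6
```

The carriage is at its stop: force climbs while travel stays flat after about 88 mm. Release and rise.

Call:
{"api": "send_rows", "payload": {"increments": "0 0 0 0 0; 0 0 0 0 0; 0 0 0 0 0.03; 0 0 0 0 0.045; 0 0 0 0 0.045; 0 0 0 0 0.045; 0 0 0.02 0 0.045; 0 0 0.05 0 0.045"}}

```text
clock: 6.82
position: [0.4798, 0.0713, 0.0981]
eef_rot: [3.138, -0.004, -2.623]
contact_force: [0.9, 0.4, 0.9]
width: 0.0446
grip_force: 0.0
```

Call:
{"api": "send_rows", "payload": {"increments": "0 0 0.03 0 0.05; 0 0 0.06 0 0.05; 0 0 0.09 7 0.05; 0 0 0.12 14 0.05; 0 0 0.15 21 0.05; 0 0 0.18 28 0.05; 0 0 0.19 35 0.05; 0 0 0.19 42 0.05"}}

```text
clock: 7.48
position: [0.4832, 0.0709, 0.2939]
eef_rot: [-3.136, 0.001, -1.884]
contact_force: [-0.0, 0.7, -0.5]
width: 0.0498
grip_force: 0.0
```

Run:
```python
from h import *
print(r.get_state()['position'],r.get_state()['eef_rot'],r.get_state()['joint_positions'])
for n in('wrist','side'):
    p,d,c=snap(n,n+'2');C=cloud(d,c);x,y,z=np.moveaxis(C,-1,0);V=p.max(2)
    m=(d>0)&(z>.158)&(z<.2)&(np.hypot(x-.541,y+.032)<.045)&(V<130)
    q=C[m][:,:2].astype(np.float32)
    if len(q)>20:
        print(n,len(q),q.mean(0),np.percentile(C[m][:,2],[5,50,95,99]))
        e,v=np.linalg.eigh(np.cov(q.T));print('pca',np.degrees(np.arctan2(v[1,1],v[0,1])),'rect',cv2.minAreaRect(q*1000))
        t=m&(z>np.percentile(C[m][:,2],95)-.004);q=C[t][:,:2].astype(np.float32);print('top',len(q),cv2.minAreaRect(q*1000))
    m=(d>0)&(V<110)&(z>.06)&(z<.075)&(np.hypot(x-.4816,y-.074)<.03);print('knob',m.sum(),C[m].mean(0) if m.any() else '')
```

```text
[0.48321399 0.07085103 0.29391201] [-3.13645488e+00  7.84267188e-04 -1.88407760e+00] [-1.22872920e-01 -2.24791016e-01 -1.30759701e-01  1.65963429e+00
 -2.02287500e-04 -1.38038649e+00]
wrist 1944 [ 0.53847057 -0.03227173] [0.16428037 0.18273476 0.18741889 0.18827793]
pca 72.67227994566632 rect ((539.5339965820312, -31.529605865478516), (66.13862609863281, 18.06038475036621), 68.96309661865234)
top 872 ((541.2346801757812, -31.72667121887207), (56.711524963378906, 14.760736465454102), 69.93238830566406)
knob 259 [0.4805404  0.07307697 0.06518837]
side 138 [ 0.5401099  -0.02392627] [0.16258799 0.17596993 0.18697058 0.18773713]
pca 69.8165717791737 rect ((540.966552734375, -27.873680114746094), (63.37946319580078, 17.252914428710938), 76.07233428955078)
top 33 ((542.510498046875, -27.578033447265625), (48.96209716796875, 14.39809513092041), 76.07233428955078)
knob 36 [0.479994   0.07977795 0.06492246]
```

View pics/wrist2.png

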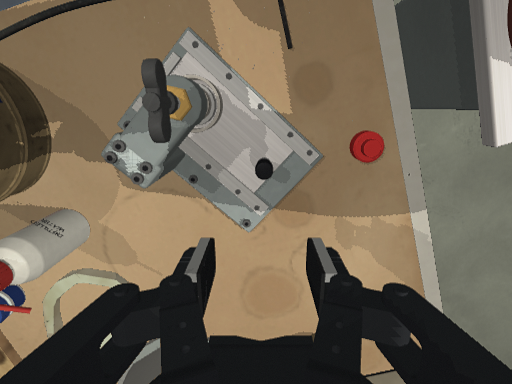

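Wrist view: the wing is at (155,100), almost aligned with the fingers. The knob is at (264,168), and the carriage is under the arm. Next I move over the wing.

Call:
{"api": "send_rows", "payload": {"increments": "0.014 -0.025 0 0 0.05; 0.028 -0.05 0 0 0.05; 0.042 -0.075 -0.01 -1 0.05; 0.058 -0.103 -0.03 -1 0.05; 0.058 -0.103 -0.05 -1 0.05; 0.058 -0.103 -0.05 -1 0.05; 0.058 -0.103 -0.05 -1 0.05"}}

```text
clock: 8.17
position: [0.5388, -0.0315, 0.2389]
eef_rot: [3.138, -0.0, -1.911]
contact_force: [-0.2, -0.2, 0.2]
width: 0.0502
grip_force: 0.0
```

Run:
```python
from h import *
s=r.get_state();print(s['position'],s['eef_rot'],s['joint_positions'],s['wrist_torque'])
```

```text
[ 0.53883875 -0.03151788  0.23894729] [ 3.13803452e+00 -1.51759429e-05 -1.91076963e+00] [-3.00969786e-01 -7.66455571e-02 -9.65501578e-02  1.55444775e+00
  1.23580052e-04 -1.53179300e+00] [-0.00721672 -0.01421283  0.00859028]
```

Call:
{"api": "send_rows", "payload": {"increments": "0.002 0 -0.02 0 0.05; 0.002 0 -0.04 0 0.05; 0.002 0 -0.055 0 0.05; 0.002 0 -0.063 0 0.05; 0.002 0 -0.063 0 0.05; 0.002 0 -0.063 0 0.05"}}

```text
clock: 8.67
position: [0.5421, -0.0313, 0.1785]
eef_rot: [-3.141, 0.0, -1.907]
contact_force: [-0.7, 0.5, -0.3]
width: 0.0499
grip_force: 0.0
```

Call:
{"api": "send_rows", "payload": {"increments": "0 0 0 0 0; 0 0 0 0 0; 0 0 0 0 0; 0 0 0 0 0; 0 0 0 0 0; 0 0 0 0 0; 0 0 0 0 0; 0 0 0 0 0"}}

```text
clock: 9.33
position: [0.5421, -0.0317, 0.1784]
eef_rot: [-3.141, 0.0, -1.907]
contact_force: [-1.9, 0.7, 5.3]
width: 0.0109
grip_force: 61.4
```

Run:
```python
from h import *
s=r.get_state();print(s['position'],s['eef_rot'],s['width'],s['contact_force'],s['wrist_torque'])
```

```text
[ 0.54213115 -0.03170202  0.17838462] [-3.14073069e+00  2.15895356e-04 -1.90718244e+00] 0.010853798398425004 [-1.8541739   0.67687243  5.26455033] [0.30931355 0.49884468 0.05815782]
```

Call:
{"api": "send_rows", "payload": {"increments": "0 0 -0.0001 -3 0; 0 0 -0.0002 -8 0; 0 0 -0.0003 -14 0; 0 0 -0.0004 -20 0; 0 0 -0.0006 -26 0; 0 0 -0.0007 -32 0; 0 0 -0.0008 -36 0; 0 0 -0.0009 -40 0"}}

```text
clock: 10.0
position: [0.5423, -0.0319, 0.1775]
eef_rot: [-3.14, 0.001, -2.609]
contact_force: [-1.5, 0.1, 4.9]
width: 0.0104
grip_force: 61.3
```

```bash
cat > s.py <<'E'
from h import *
s=r.get_state();print(round(s['clock'],2),s['position'].round(4),round(np.degrees(s['eef_rot'][2])%360,2),round(s['width'],4),s['contact_force'].round(1),'Tz',s['wrist_torque'].round(3))
E
python3 s.py
```

```text
10.0 [ 0.5423 -0.0319  0.1775] 210.51 0.0104 [-1.5  0.1  4.9] Tz [-0.044  0.383  0.058]
```

Call:
{"api": "send_rows", "payload": {"increments": "0 0 -0.0001 -6 0; 0 0 -0.0003 -12 0; 0 0 -0.0004 -18 0; 0 0 -0.0005 -24 0; 0 0 -0.0007 -30 0; 0 0 -0.0008 -36 0; 0 0 -0.0009 -42 0; 0 0 -0.0010 -46 0"}}

```text
clock: 10.67
position: [0.5422, -0.0322, 0.1765]
eef_rot: [-3.141, 0.001, 2.869]
contact_force: [-1.1, -2.2, 5.8]
width: 0.0106
grip_force: 61.3
```

Call:
{"api": "send_rows", "payload": {"increments": "0 0 -0.0001 -6 0; 0 0 -0.0003 -12 0; 0 0 -0.0004 -18 0; 0 0 -0.0005 -24 0; 0 0 -0.0007 -30 0; 0 0 -0.0008 -36 0; 0 0 -0.0009 -40 0; 0 0 -0.0009 -40 0"}}

```text
clock: 11.33
position: [0.542, -0.0323, 0.1756]
eef_rot: [-3.141, 0.002, 2.172]
contact_force: [-1.7, -1.6, 5.9]
width: 0.0106
grip_force: 61.4
```

```bash
python3 s.py
```

```text
11.33 [ 0.542  -0.0323  0.1756] 124.44 0.0106 [-1.7 -1.6  5.9] Tz [-0.485  0.788 -0.043]
```

Call:
{"api": "send_rows", "payload": {"increments": "0 0 -0.0001 -3 0; 0 0 -0.0002 -6 0; 0 0 -0.0002 -9 0; 0 0 -0.0003 -12 0; 0 0 -0.0003 -15 0"}}

```text
clock: 11.75
position: [0.5419, -0.0323, 0.1753]
eef_rot: [-3.141, 0.001, 1.912]
contact_force: [-3.3, -2.5, 5.4]
width: 0.0108
grip_force: 61.5
```

```bash
python3 s.py
python3 - <<'E'
from h import *
p,d,c=snap('side','side3');cv2.imwrite('pics/s3.png',cv2.resize(p[90:250,180:320],(560,600),interpolation=2))
E
```

```text
11.75 [ 0.5419 -0.0323  0.1753] 109.56 0.0108 [-3.3 -2.5  5.4] Tz [-0.514  0.972  0.125]
```

View pics/s3.png

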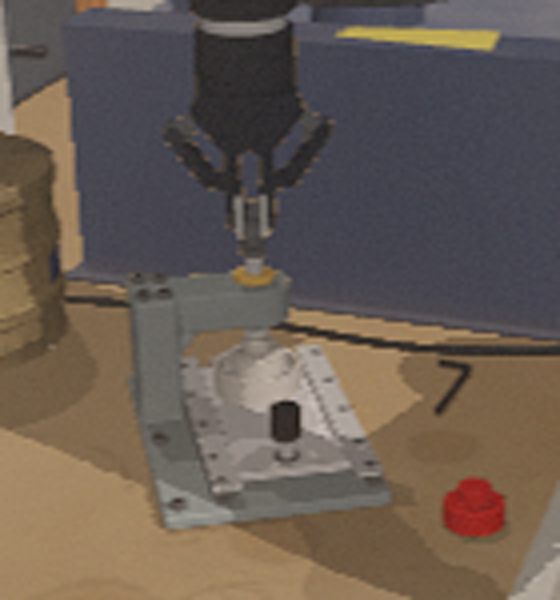

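The crop shows the fingers on the wing at (252,215) and the carriage home. The cap stands under the foot at (257,345), nearly touching. I'll keep turning in small steps.

Call:
{"api": "send_rows", "payload": {"increments": "0 0 -0.0001 -3 0; 0 0 -0.0002 -6 0; 0 0 -0.0002 -9 0; 0 0 -0.0003 -12 0; 0 0 -0.0003 -15 0"}}

```text
clock: 12.22
position: [0.5418, -0.0323, 0.1749]
eef_rot: [3.142, 0.001, 1.65]
contact_force: [-3.0, -1.2, 4.8]
width: 0.0107
grip_force: 61.6
```

```bash
python3 s.py
```

```text
12.22 [ 0.5418 -0.0323  0.1749] 94.55 0.0107 [-3.  -1.2  4.8] Tz [-0.48   1.002  0.051]
```

Call:
{"api": "send_rows", "payload": {"increments": "0 0 -0.0001 -2 0; 0 0 -0.0001 -4 0; 0 0 -0.0002 -6 0; 0 0 -0.0002 -8 0; 0 0 -0.0002 -10 0"}}

```text
clock: 12.63
position: [0.5418, -0.0323, 0.1747]
eef_rot: [3.141, 0.001, 1.477]
contact_force: [-4.5, -0.7, 5.7]
width: 0.0107
grip_force: 61.6
```

```bash
python3 s.py
```

```text
12.63 [ 0.5418 -0.0323  0.1747] 84.61 0.0107 [-4.5 -0.7  5.7] Tz [-0.404  1.088  0.019]
```

Call:
{"api": "send_rows", "payload": {"increments": "0 0 -0.0001 -2 0; 0 0 -0.0001 -4 0; 0 0 -0.0002 -6 0; 0 0 -0.0002 -8 0; 0 0 -0.0002 -10 0"}}

```text
clock: 13.05
position: [0.5417, -0.0322, 0.1745]
eef_rot: [3.141, 0.001, 1.302]
contact_force: [-4.4, -1.5, 5.5]
width: 0.0107
grip_force: 61.5
```

```bash
python3 s.py
```

```text
13.05 [ 0.5417 -0.0322  0.1745] 74.61 0.0107 [-4.4 -1.5  5.5] Tz [-0.392  1.122  0.062]
```

Call:
{"api": "send_rows", "payload": {"increments": "0 0 -0.0001 -2 0; 0 0 -0.0001 -4 0; 0 0 -0.0002 -6 0; 0 0 -0.0002 -8 0; 0 0 -0.0002 -10 0"}}

```text
clock: 13.47
position: [0.5417, -0.0322, 0.1742]
eef_rot: [3.141, 0.001, 1.128]
contact_force: [-5.1, -1.2, 6.5]
width: 0.0105
grip_force: 61.5
```

```bash
python3 s.py
```

```text
13.47 [ 0.5417 -0.0322  0.1742] 64.61 0.0105 [-5.1 -1.2  6.5] Tz [-0.348  1.206  0.041]
```

Call:
{"api": "send_rows", "payload": {"increments": "0 0 -0.0001 -2 0; 0 0 -0.0001 -4 0; 0 0 -0.0002 -6 0; 0 0 -0.0002 -8 0; 0 0 -0.0002 -10 0"}}

```text
clock: 13.88
position: [0.5416, -0.0321, 0.174]
eef_rot: [3.141, 0.001, 0.953]
contact_force: [-5.3, -2.0, 5.9]
width: 0.0104
grip_force: 61.5
```

```bash
python3 s.py
```

```text
13.88 [ 0.5416 -0.0321  0.174 ] 54.61 0.0104 [-5.3 -2.   5.9] Tz [-0.277  1.19   0.046]
```

Call:
{"api": "send_rows", "payload": {"increments": "0 0 -0.0001 -2 0; 0 0 -0.0001 -4 0; 0 0 -0.0002 -6 0; 0 0 -0.0002 -8 0; 0 0 -0.0002 -8 0"}}

```text
clock: 14.3
position: [0.5416, -0.0321, 0.1739]
eef_rot: [3.141, 0.001, 0.813]
contact_force: [-4.8, -0.8, 6.1]
width: 0.0104
grip_force: 61.5
```

```bash
python3 s.py
```

```text
14.3 [ 0.5416 -0.0321  0.1739] 46.58 0.0104 [-4.8 -0.8  6.1] Tz [-0.239  1.315 -0.068]
```

Call:
{"api": "send_rows", "payload": {"increments": "0 0 -0.0001 -2 0; 0 0 -0.0001 -4 0; 0 0 -0.0002 -6 0; 0 0 -0.0002 -8 0; 0 0 -0.0002 -8 0"}}

```text
clock: 14.72
position: [0.5416, -0.0321, 0.1738]
eef_rot: [3.141, 0.001, 0.673]
contact_force: [-4.8, -1.4, 7.1]
width: 0.0106
grip_force: 61.7
```

```bash
python3 s.py
```

```text
14.72 [ 0.5416 -0.0321  0.1738] 38.59 0.0106 [-4.8 -1.4  7.1] Tz [-0.169  1.404 -0.011]
```

Call:
{"api": "send_rows", "payload": {"increments": "0 0 -0.0001 -2 0; 0 0 -0.0001 -4 0; 0 0 -0.0002 -6 0; 0 0 -0.0002 -8 0; 0 0 -0.0002 -8 0"}}

```text
clock: 15.13
position: [0.5417, -0.032, 0.1738]
eef_rot: [3.141, 0.001, 0.534]
contact_force: [-4.6, -1.0, 8.6]
width: 0.0108
grip_force: 61.8
```

```bash
python3 s.py
```

```text
15.13 [ 0.5417 -0.032   0.1738] 30.59 0.0108 [-4.6 -1.   8.6] Tz [-0.049  1.502 -0.009]
```

Call:
{"api": "send_rows", "payload": {"increments": "0 0 -0.0001 -2 0; 0 0 -0.0001 -4 0; 0 0 -0.0001 -6 0; 0 0 -0.0001 -6 0"}}

```text
clock: 15.47
position: [0.542, -0.032, 0.1738]
eef_rot: [3.14, -0.0, 0.431]
contact_force: [-3.4, -1.1, 8.2]
width: 0.0106
grip_force: 70.1
```

```bash
python3 s.py
```

```text
15.47 [ 0.542  -0.032   0.1738] 24.68 0.0106 [-3.4 -1.1  8.2] Tz [-0.184  1.085  1.083]
```

Call:
{"api": "send_rows", "payload": {"increments": "0 0 -0.0001 -2 0; 0 0 -0.0001 -4 0; 0 0 -0.0001 -6 0; 0 0 -0.0001 -6 0"}}

```text
clock: 15.8
position: [0.542, -0.032, 0.1739]
eef_rot: [3.14, -0.0, 0.328]
contact_force: [-5.3, -1.0, 10.0]
width: 0.0107
grip_force: 97.6
```

```bash
python3 s.py;python3 - <<'E'
from h import *
print(r.get_state()['joint_positions'])
p,d,c=snap('side','side4');C=cloud(d,c);cv2.imwrite('pics/s4.png',cv2.resize(p[120:230,205:285],(580,600),interpolation=2))
E
```

```text
15.8 [ 0.542  -0.032   0.1739] 18.77 0.0107 [-5.3 -1.  10. ] Tz [-0.328  1.094  2.159]
[-2.99288018e-01 -7.32865889e-02 -2.11228785e-01  1.43160286e+00
 -1.18601473e-03  2.51471140e+00]
```

View pics/s4.png

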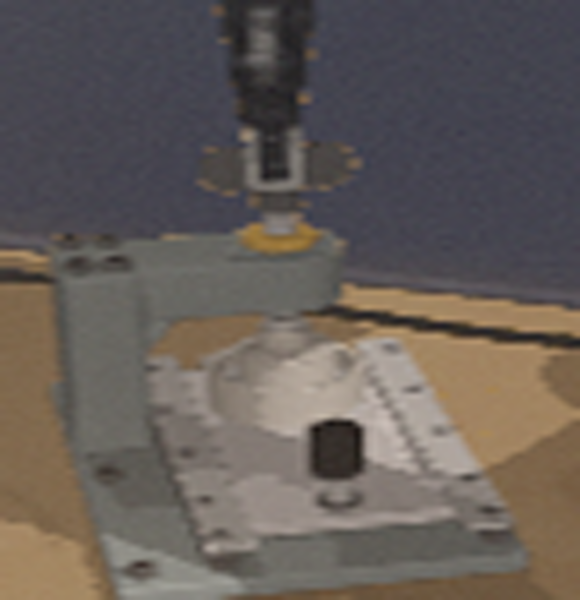

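The picture shows the wing across the fingers at (275,165), with the foot down on the upright cap at (287,335). Torque climbing to 2.2 N m confirms it is seated, with first stop at a yaw of about 30.5°. I'll unwind 6° and read the torque, to see how much was slip.

Call:
{"api": "send_rows", "payload": {"increments": "0 0 0 3 0; 0 0 0 6 0; 0 0 0 6 0; 0 0 0 6 0"}}

```text
clock: 16.18
position: [0.542, -0.032, 0.1738]
eef_rot: [3.14, -0.0, 0.433]
contact_force: [-4.7, -1.7, 8.8]
width: 0.0104
grip_force: 69.5
```

```bash
python3 s.py
```

```text
16.18 [ 0.542  -0.032   0.1738] 24.82 0.0104 [-4.7 -1.7  8.8] Tz [-0.218  1.128  1.1  ]
```

Call:
{"api": "send_rows", "payload": {"increments": "0 0 0 3 0; 0 0 0 6 0; 0 0 0 6 0; 0 0 0 6 0"}}

```text
clock: 16.52
position: [0.5417, -0.0321, 0.1738]
eef_rot: [3.14, 0.0, 0.536]
contact_force: [-5.0, -1.3, 10.1]
width: 0.0105
grip_force: 62.0
```

```bash
python3 s.py
```

```text
16.52 [ 0.5417 -0.0321  0.1738] 30.73 0.0105 [-5.  -1.3 10.1] Tz [-0.077  1.518  0.105]
```

The unwinding was purely elastic. Now I back off 90° with a 2 mm rise.

Call:
{"api": "send_rows", "payload": {"increments": "0 0 0.0001 6 0; 0 0 0.0003 12 0; 0 0 0.0004 18 0; 0 0 0.0005 24 0; 0 0 0.0007 30 0; 0 0 0.0008 36 0; 0 0 0.0010 42 0; 0 0 0.0011 48 0"}}

```text
clock: 17.18
position: [0.5417, -0.0322, 0.1745]
eef_rot: [3.141, 0.001, 1.379]
contact_force: [-3.9, -1.2, 7.1]
width: 0.0103
grip_force: 61.6
```

Call:
{"api": "send_rows", "payload": {"increments": "0 0 0.0001 6 0; 0 0 0.0003 12 0; 0 0 0.0004 18 0; 0 0 0.0006 24 0; 0 0 0.0008 30 0; 0 0 0.001 36 0; 0 0 0.0012 42 0; 0 0 0.0012 42 0"}}

```text
clock: 17.85
position: [0.5419, -0.0323, 0.1755]
eef_rot: [-3.141, 0.001, 2.111]
contact_force: [-3.9, -2.6, 5.8]
width: 0.0105
grip_force: 61.5
```

Call:
{"api": "send_rows", "payload": {"increments": "0 0 0 0.5 0; 0 0 0 0.5 0; 0 0 0 0.5 0; 0 0 0 0.5 0"}}

```text
clock: 18.18
position: [0.542, -0.0322, 0.1755]
eef_rot: [-3.141, 0.001, 2.112]
contact_force: [-2.8, -1.7, 6.6]
width: 0.0107
grip_force: 61.5
```

```bash
python3 s.py
python3 - <<'E'
from h import *
print(r.get_state()['grip_force'])
p,d,c=snap('side','side5');cv2.imwrite('pics/s5.png',cv2.resize(p[120:230,205:285],(580,600),interpolation=2))
C=cloud(d,c);x,y,z=np.moveaxis(C,-1,0);V=p.max(2)
m=(d>0)&(V<110)&(z>.06)&(z<.075)&(np.hypot(x-.4816,y-.074)<.03);print('knob',m.sum(),C[m].mean(0))
E
```

```text
18.18 [ 0.542  -0.0322  0.1755] 121.01 0.0107 [-2.8 -1.7  6.6] Tz [-0.598  0.911  0.026]
61.52750795261454
knob 35 [0.47872465 0.08077271 0.06477231]
```

View pics/s5.png

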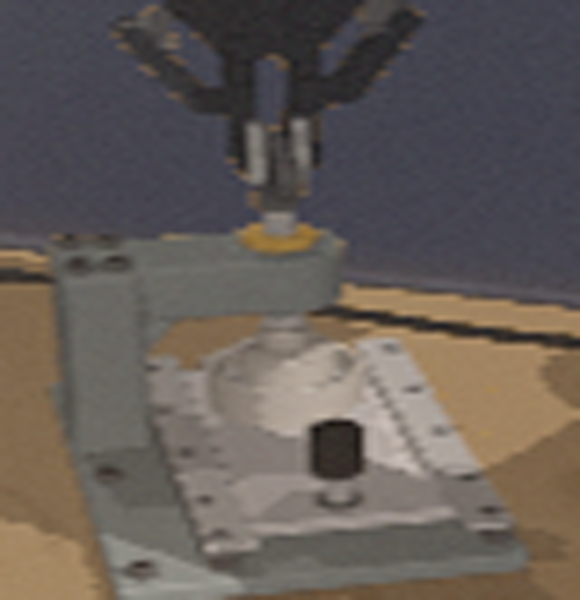

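The wing is gripped at (275,160). The carriage has not moved, and the cap is upright with the screw 90° back from its seat.

```bash
python3 -c "
from station import r
print(r.hand_in())"
```

```text
the job is handed in; nothing more can be done
None
```

The job is handed in at about 18 s of the 64 s allowed (no verdict came back): carriage against its stop, screw seated and then backed off 90°, wing still held at about 61 N, and the cap upright in the last picture.

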